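# Clamp up the re-glued screw chest

### The job

The small wooden screw chest on the shop counter has a freshly glued divider: lift its lid right back until it rests on its stop and let go of it. Then pump the trigger of the one-hand bar clamp that lies round the chest, letting the trigger spring out between squeezes, until both jaws grip the chest firmly without crushing it. Finish with your gripper still squeezing the trigger so the clamp keeps its grip, and leave the other things on the counter alone.

Things in the scene. Friction and masses are not known exactly. Their poses are not given: they have to be found in the camera images.
- chest: the wooden chest, 116 mm deep (its x), 110 mm wide (its y), 84 mm high without the lid; loose on the counter, 1 to 1.7 kg. Origin: centre of its underside; +x points to its hinged back, -x to its front (towards the robot), z up. The jaws press on its two flat sides (y = -55 and +55 mm), low, about 40 mm behind its front. Its thin sides crush beyond 60 N; about 20 N is a firm grip
- lid (a joint): angle of the chest's lid about its back edge, rad: 0 shut, 1.75 leaning back on its stop (just past upright). The lid is a 10 mm board of 0.2 kg; let go, it falls shut below about 1.3 rad and falls back on the stop beyond about 1.55
- lid_hinge (a point): point on the lid's hinge line, at the top of the chest's back wall, mid-width; axes as the chest's (the hinge line runs along y)
- lid_pull (a point): centre of the lid's T-shaped metal pull: a crossbar 12 mm thick, 36 mm long, parallel to the hinge line, on a 10 mm stem; its middle lies 24 mm above the lid's upper face, 104 mm from the hinge line. Moves with the lid (its x and z axes turn with it). Pinched by its two ends from above, the crossbar can turn between the fingers as the lid rises
- lid_lip (a point): middle of the lid's front edge, half-way through its thickness, which overhangs the chest's front by 6 mm
- clamp: one-hand bar clamp on its side, loose (slides when pushed), 0.9 kg, 30 mm high. Origin: on the counter under the bar's middle line, at the near pad's face. +y runs along the bar from near to far jaw; +x is the way the jaws reach, -x the way the pistol grip sticks out. The 20 mm bar also sticks out to -y. Near jaw, housing and grip are one piece; the trigger draws bar and far jaw to -y
- grip_mid (a point): where to take the clamp: midway across pistol grip and relaxed trigger, 66 mm on the grip side (-x) of the bar, 15 mm above the counter; axes as the clamp's, fixed to its housing. From above, one finger behind the grip (-y), one in front of the trigger (+y), close along y: best 8 mm to -y, to meet the trigger first; the loose clamp shifts up to 12 mm. 61 mm over both relaxed, 38 mm squeezed
- trigger (a joint): angle of the trigger, rad: 0 let out, 0.30 squeezed home against the grip. Its spring takes about 3 N at the finger to start and 6 N at the end, and pushes it out again when let go
- bar (a joint): how far the bar has been drawn in, m: the clear distance between the relaxed pads is 0.160 minus this. A full squeeze draws it in by up to 10 mm; the ratchet's teeth are 4.5 mm apart and on letting go it slips back to the last tooth: about 9 mm gained for each full squeeze and release while the jaws are free, 4.5 mm when they bear on the chest. It never opens by itself
- pad_near: the rubber pad of the near jaw (on the clamp's housing), 30 mm long, 26 mm high, springy: 9 N for each mm it is pressed in
- pad_far: the rubber pad of the far jaw (at the bar's end), the same as the near one. With both pads on the chest the clamping force grows by 4.5 N for each mm the bar is drawn in. At the trigger, 1 N beyond the spring makes 1 to 2 N between the jaws: a 20 N grip stalls, trigger part-way, at 10 to 20 N on the chest; 30 N does it well; much harder pumping goes on to crush it
- near_face (a point): centre of the near pad's pressing face, which looks along the clamp's +y
- far_face (a point): centre of the far pad's pressing face, which looks along the clamp's -y
- glue: white glue bottle, 48 mm across, 150 mm high, beside the chest; leave it alone
- screwdriver: screwdriver lying on the counter; leave it alone
- screw_box: small cardboard box of screws, 50 x 62 x 34 mm; leave it alone
- tape: tape measure, about 65 x 30 x 60 mm; leave it alone
- nail_jar: jar of nails, 64 mm across, 75 mm high; leave it alone
- bolt_bin: green picking bin of bolts, 160 x 105 x 76 mm; leave it alone
- spanner: spanner lying on the counter; leave it alone
- handle_back (a point): middle of the pistol grip's back face (looks to -y), 30 mm to -y of grip_mid. The grip is 26 mm thick along y, 30 mm high, and runs 35 mm either way along x
- trigger_front (a point): middle of the trigger blade's front face (looks to +y), about 30 mm to +y of grip_mid when relaxed; moves with the trigger, about 22 mm towards the grip when squeezed home. The blade is 11 mm thick, 24 mm high (3 to 27 mm above the counter) and runs about 35 mm either way along x
Things that resemble listed ones, but are neither listed nor needed, are in the scene too. Of the things shaped like the chest, the wooden one is meant.

How it is judged:
By the outcome, as a careful person would: the job done as asked, in the order asked, and still so for the second after the job is handed in, while the arm keeps its last pose, push and grip.
It also fails if it takes over 58 s, if anything falls off the work surface, if the arm or the gripper's body presses on something with over 40 N, if the wrist force passes 120 N, or if a joint passes its speed limit or range.

### The arm

A 6-joint arm with a two-finger parallel gripper is mounted at the origin on the work surface. World frame = base frame: x ahead of the robot, y to its left, z up, the work surface at z = 0. Lengths are in m, angles in rad, forces in N, time in s.
With the tool pointing down it reaches from about 0.25 to 0.775 m from the base axis. Payload 4 kg.
Tool frame: the origin (TCP) lies midway between the tips of the shut fingers; the grasp point (between the pads) lies 19 mm behind it (robot.grasp_offset is the distance from the TCP to the grasp point, in m); z points along the fingers, y is the direction in which the jaws open and shut (so a half turn about z gives the same grasp; the last joint's range is limited). The gripper opens to 94 mm and grips with 3 to 60 N. Pads are 16 mm wide; open, the fingers measure 119 mm over their backs; the gripper's body (75 mm by 177 mm) begins 78 mm behind the grasp point.
Start: joints at [1.08, 0.087, 1.371, -0, 1.684, -0.103], TCP at [0.208, 0.509, 0.18] pointing down, gripper open.
Joint ranges: [-3.1, 3.1], [-0.76, 2.03], [0.27, 2.55], [-1.08, 4.22], [0.17, 2.65], [-2.57, 2.57]. Speed limits (rad/s): [2.79, 2.79, 3.14, 3.14, 3.14, 3.14].

### API

Orientations are given as [roll, pitch, yaw] about the fixed x, y, z axes, in that order (R = Rz(yaw) Ry(pitch) Rx(roll)).
In Python, from bench import status, viewer, order, robot gives the robot as it stands. The module is installed in compiled form; this text tells all that it offers.
- The arm moves only by the tool move_arm, never from a script. Its argument "targets" is a list of rows, each a list of 3 entries, a list of its own where there are three numbers: the shift along the tool's x, y, z in mm, then the turn, a rotation vector about the tool's x, y, z in degrees, then the opening, from -1 (shut) to 1 (fully open). A call has 1 to 20 rows; each row is the pose to reach, as a shift and turn from the pose commanded when the call began, along the tool's axes at that moment; what a row does not reach only later rows make up. A row lasts 1/8 s, in which the tool goes at most 62.5 mm and 10.7 degrees, less where a joint would pass 70% of its speed; a pose out of reach is approached as far as the arm can. A call with a gripper value outside its range is refused whole. The fingers move at their own pace and stop on an object; the grip force is fixed at half the most. Time passes only in rows, so rows that repeat a pose let the fingers close. It gives the time, the measured TCP pose, the force and the opening at its end, in the units of the state.
- status.get_obs(): the state, without advancing time (a new reading comes with each control period).
- viewer.snapshot(name): name is "side" or "top" or "wrist"; returns the picture (420x560x3 uint8, red, green, blue); there is no depth.
- viewer.camera_model(name): a dict with "K" (3x3 intrinsics, pixels), "xyz" and "attitude" of the camera in the world; the wrist camera has in their place "T_tool_cam" (4x4, takes a point from camera to tool coordinates, whose origin is the TCP and whose axes are the flange's). Camera axes: x right, y up, looking along -z (the intrinsics and any distortion apply to the point x, -y, -z); pixel columns grow to the right and rows downward; lengths in m; the calibration is good to about 2 mm. The wrist camera is an equidistant fisheye: a pixel r from the principal point sees the ray r / f radians off the axis. A picture is of the moment at which its call begins: read the wrist's pose just before it. camera_model takes no time and is no camera call.
- order.close_job(): hands the job in, once; it reports no verdict.
The state is a dict: "time": time; "joint_positions": joint angles; "qvel": joint speeds; "joint_torque": joint torques, N m; "tool_pos": TCP position; "ee_rot": TCP orientation; "wrist_force": force on the tool from outside, world axes, zero at the start; "wrist_torque": the same for the moment, N m; "width": finger opening in m.
Only numpy, scipy, OpenCV 4.12 (cv2) and the standard library are available. Lean on these libraries where they do the work, as an engineer would, in place of code of your own. Each camera call takes 0.05 s, during which the arm holds its last target. There are 200 camera calls.

## Working session

There is one attempt and no reset: what is moved stays moved. The work goes in short steps, Python scripts to look and compute and a tool call to move; the robot and the scene stay as the last step left them, time stands still between calls to the robot, and variables do not carry over. Pictures are saved under pics/ and viewed, about 8 in all and at most 12, crops included, and the job is handed in when it is done.

Besides the shell and the picture viewer there is one more tool, called after "Emit:" by a JSON object that holds its "fn" and its "kwargs", one argument or row to a line. move_arm: Moves the arm, as the interface text tells. Its arguments: {"type":"object","properties":{"targets":{"type":"array"}},"required":["targets"]}

```bash
mkdir -p pics; python3 - <<'E'
from bench import status, viewer, robot
import cv2, numpy as np
print(status.get_obs())
for n in("side","top","wrist"):
    m=viewer.camera_model(n);print(n,m)
    im=viewer.snapshot(n);cv2.imwrite(f"pics/{n}0.png",im[...,::-1])
E
```

```text
{'time': 0.0, 'joint_positions': array([ 1.07987876e+00,  8.79602624e-02,  1.37221347e+00,  3.06165572e-06,
        1.68355691e+00, -1.03101576e-01]), 'qvel': array([ 0.00136179, -0.00065188, -0.00026842, -0.00169759, -0.00082619,
        0.00131908]), 'joint_torque': array([ 1.25198171e-04, -3.40186894e+01, -3.02426755e+01,  7.17144390e-02,
        3.30620573e-02, -1.53245323e-04]), 'tool_pos': array([0.20772361, 0.50864399, 0.17912202]), 'ee_rot': array([-3.13946633e+00, -2.23066324e-04,  2.75377677e+00]), 'wrist_force': array([-0.16260322,  0.35986198,  0.6593313 ]), 'wrist_torque': array([ 0.02040856, -0.0494887 , -0.00208798]), 'width': 0.0937989968414689}
side {'K': array([[397.43268781,   0.        , 284.56737733],
       [  0.        , 397.43268781, 218.2028013 ],
       [  0.        ,   0.        ,   1.        ]]), 'xyz': array([ 0.29477861, -0.67649113,  0.90114777]), 'attitude': array([ 0.74574093,  0.00360746, -0.18191777])}
top {'K': array([[470.66653997,   0.        , 268.32221855],
       [  0.        , 470.66653997, 211.30970449],
       [  0.        ,   0.        ,   1.        ]]), 'xyz': array([0.37550952, 0.04864764, 1.31864734]), 'attitude': array([ 0.05903562, -0.0109718 , -1.59728388])}
wrist {'K': array([[325.1922621 ,   0.        , 283.68170845],
       [  0.        , 325.1922621 , 208.32196342],
       [  0.        ,   0.        ,   1.        ]]), 'T_tool_cam': array([[ 9.98902246e-05,  9.72356618e-01,  2.33500744e-01,
         6.70442851e-02],
       [ 9.99999993e-01, -8.31080073e-05, -8.17111014e-05,
         5.88339011e-04],
       [-6.00465487e-05,  2.33500751e-01, -9.72356620e-01,
        -2.04916313e-01],
       [ 0.00000000e+00,  0.00000000e+00,  0.00000000e+00,
         1.00000000e+00]])}
```

View pics/top0.png

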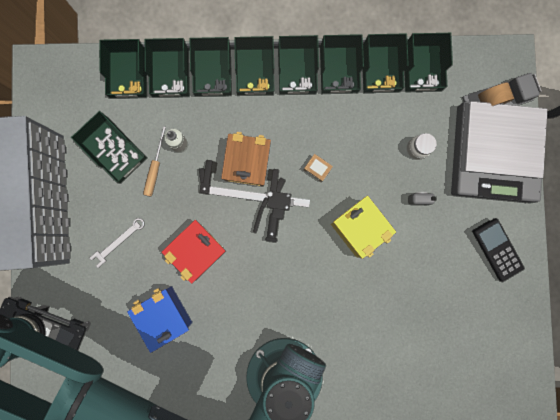

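View pics/side0.png

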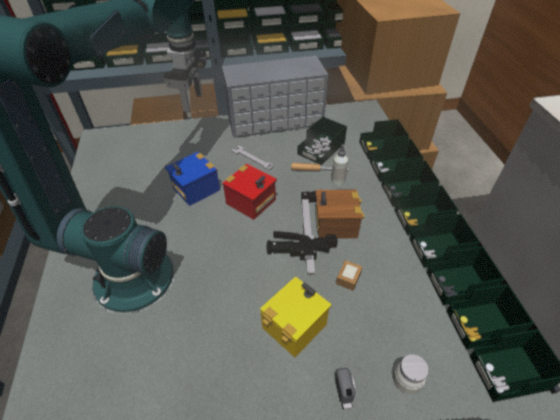

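Top view: the wooden chest is at (245,158) and its pull at (241,174). The clamp's far jaw is at (206,177), its housing at (278,200), the grip at (272,225) and the trigger at (258,215). I'll zoom in to measure.

```bash
cat > h.py <<'E'
import numpy as np, cv2
from scipy.spatial.transform import Rotation as R
from bench import status, viewer, robot
def toolT(o=None):
    o=o or status.get_obs(); T=np.eye(4)
    T[:3,:3]=R.from_euler('xyz',o['ee_rot']).as_matrix(); T[:3,3]=o['tool_pos']; return T
def cam(n,T=None):
    m=viewer.camera_model(n); C=np.eye(4)
    if n=='wrist': C=(toolT() if T is None else T)@m['T_tool_cam']
    else: C[:3,:3]=R.from_euler('xyz',m['attitude']).as_matrix(); C[:3,3]=m['xyz']
    return m['K'],C
def ray(n,u,v,T=None):
    K,C=cam(n,T); x=(u-K[0,2])/K[0,0]; y=(v-K[1,2])/K[1,1]
    if n=='wrist':
        r=np.hypot(x,y)+1e-12; d=np.array([x/r*np.sin(r),-y/r*np.sin(r),-np.cos(r)])
    else: d=np.array([x,-y,-1])
    return C[:3,3],C[:3,:3]@d
def onz(n,u,v,z,T=None):
    p,d=ray(n,u,v,T); return p+d*(z-p[2])/d[2]
def proj(n,P,T=None):
    K,C=cam(n,T); q=C[:3,:3].T@(np.asarray(P)-C[:3,3]); a=np.array([q[0],-q[1],-q[2]])
    if n=='wrist':
        t=np.arctan2(np.hypot(a[0],a[1]),a[2]); s=np.hypot(a[0],a[1])+1e-12; a=np.array([a[0]/s*t,a[1]/s*t,1])
    else: a=a/a[2]
    return K[0,0]*a[0]+K[0,2],K[1,1]*a[1]+K[1,2]
def zoom(n,out,x0,y0,w,h,s,im=None):
    im=viewer.snapshot(n) if im is None else im
    c=cv2.resize(im[y0:y0+h,x0:x0+w],None,fx=s,fy=s,interpolation=cv2.INTER_CUBIC)
    cv2.imwrite(out,c[...,::-1])
E
python3 - <<'E'
from h import *
im=cv2.imread('pics/top0.png')[...,::-1]
zoom('top','pics/top1.png',190,120,133,133,5 if 0 else 4.5,im)
hsv=cv2.cvtColor(np.ascontiguousarray(im),cv2.COLOR_RGB2HSV)
m=cv2.inRange(hsv,(3,80,60),(18,255,255)); m[:,:205]=0;m[:,290:]=0;m[:120]=0;m[200:]=0
c=max(cv2.findContours(m,0,2)[0],key=cv2.contourArea)
print(cv2.minAreaRect(c))
b=cv2.boxPoints(cv2.minAreaRect(c))
for p in b: print(p,onz('top',*p,.094))
E
```

```text
((245.60879516601562, 159.0601043701172), (43.531803131103516, 46.849063873291016), 8.365885734558105)
[220.66638 179.06857] [0.53513956 0.15561521 0.094     ]
[227.48264 132.71802] [0.65728102 0.1351965  0.094     ]
[270.5512  139.05164] [0.63771346 0.02239293 0.094     ]
[263.73495 185.40219] [0.51566359 0.04349261 0.094     ]
```

View pics/top1.png

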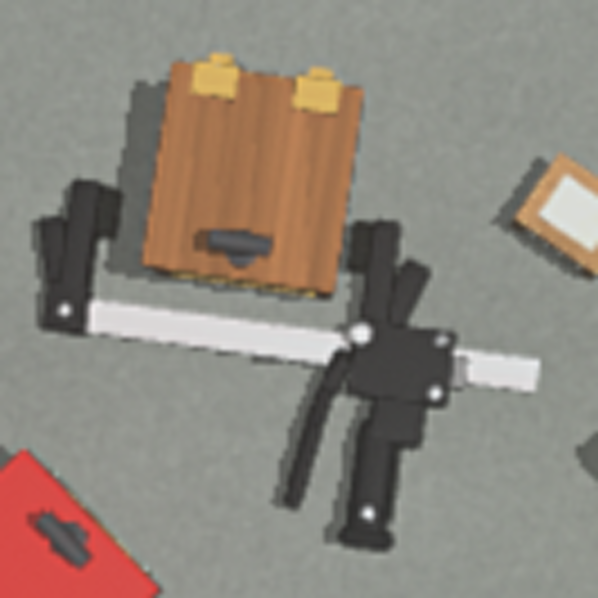

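The crop shows the crossbar at about (243,174) in full-picture pixels. The near pad's face is at about (268,174) and the far pad's at about (217,167). The trigger tip is at (254,231) and the grip end at (271,239). The clamp and chest are close to parallel, so I'll compute the positions and the first move.

```bash
cat >> h.py <<'E'
def to(P,yaw,rp=(np.pi,0)):
    "shift mm, rotvec deg in tool axes, from the pose now to TCP P"
    T=toolT(); s=T[:3,:3].T@(np.asarray(P)-T[:3,3])*1000
    r=(R.from_matrix(T[:3,:3]).inv()*R.from_euler('xyz',[rp[0],rp[1],yaw])).as_rotvec(degrees=True)
    return s.round(1),r.round(1)
E
python3 - <<'E'
from h import *
f=lambda u,v:((u+.5)/4.5-.5+190,(v+.5)/4.5-.5+120)
for n,u,v,z in [('pullL',199,240,.122),('pullR',272,245,.122),('farpad',119,212,.030),('nearpad',351,246,.03),('trigtip',287,503,.027),('trig_mid',312,430,.027),('gripend',368,545,.03),('gripmidL',358,460,.03),('gripmidR',395,460,.03),('gripmidR2',388,500,.03),('gripL2',352,500,.03),('barL',90,315,.025),('barR',540,372,.025)]:
    print(n,onz('top',*f(u,v),z).round(4))
print(to([.543,.0966,.24],np.radians(170.3)))
E
```

```text
pullL [0.5464 0.1192 0.122 ]
pullR [0.5425 0.0778 0.122 ]
farpad [0.578  0.1732 0.03  ]
nearpad [0.5535 0.0317 0.03  ]
trigtip [0.3974 0.0748 0.027 ]
trig_mid [0.4415 0.0585 0.027 ]
gripend [0.3706 0.0262 0.03  ]
gripmidL [0.4224 0.0309 0.03  ]
gripmidR [0.4218 0.0084 0.03  ]
gripmidR2 [0.3975 0.0134 0.03  ]
gripL2 [0.3981 0.0352 0.03  ]
barL [0.5157 0.1927 0.025 ]
barR [ 0.4736 -0.0821  0.025 ]
(array([-466.2, -254.9,  -60.3]), array([ -0.1,  -0. , -12.5]))
```

Emit:
{"fn": "move_arm", "kwargs": {
  "targets": [
    [[-40,-20,-50],[0,0,-3],1],
    [[-95,-50,-60],[0,0,-6],1],
    [[-150,-80,-60],[0,0,-12.5],1],
    [[-205,-110,-60],[0,0,-12.5],1],
    [[-260,-140,-60],[0,0,-12.5],1],
    [[-315,-170,-60],[0,0,-12.5],1],
    [[-370,-200,-60],[0,0,-12.5],1],
    [[-420,-230,-60],[0,0,-12.5],1],
    [[-466,-255,-60],[0,0,-12.5],1],
    [[-466,-255,-60],[0,0,-12.5],1],
    [[-466,-255,-60],[0,0,-12.5],1],
    [[-466,-255,-60],[0,0,-12.5],1],
    [[-466,-255,-60],[0,0,-12.5],1]
  ]
}}

```text
time: 1.78
tool_pos: [0.5424, 0.0981, 0.2407]
ee_rot: [3.141, 0.001, 2.974]
wrist_force: [-0.6, 0.0, -0.3]
width: 0.094
```

```bash
python3 - <<'E'
from h import *
o=status.get_obs(); print(o['time'],o['tool_pos'],o['ee_rot'],o['wrist_force'])
np.save('T1.npy',toolT(o)); im=viewer.snapshot('wrist'); cv2.imwrite('pics/w1.png',im[...,::-1])
E
```

```text
1.775 [0.54240258 0.09810308 0.24073014] [3.14121664e+00 6.50619035e-04 2.97404247e+00] [-0.64623923  0.01277721 -0.29615739]
```

View pics/w1.png

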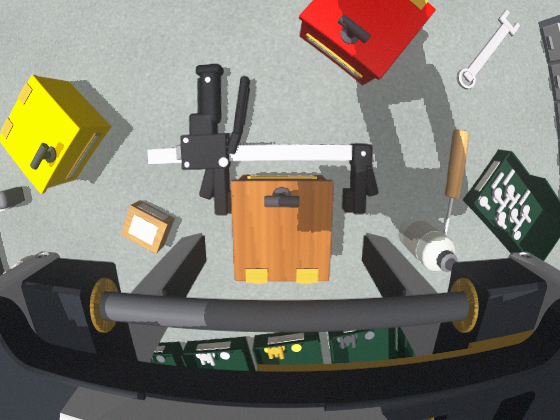

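The wrist picture shows the lid square to the tool, with corners (232,181), (333,180), (331,281) and (234,281). The crossbar is centred at (282,201). The clamp grip is at (208,95), the trigger at (240,115), and the pad faces at (231,200) and (344,198).

```bash
python3 - <<'E'
from h import *
T=np.load('T1.npy')
q=lambda n,u,v,z:print(n,onz('wrist',u,v,z,T).round(4))
q('pull',282,201,.119);q('pL',265,201,.119);q('pR',299,201,.119)
for p in [(232,181),(333,180),(331,281),(234,281)]: q('lid',*p,.094)
q('nearpad',231,200,.028);q('farpad',344,198,.028)
q('barL',232,153,.025);q('barR',350,153,.025);q('bar0',150,156,.025)
q('trigtip',245,80,.027);q('trigmid',241,112,.027);q('gripmid',208,95,.03);q('gripend',209,68,.03)
q('gripmidL',197,95,.03);q('gripmidR',221,95,.03)
print(to([.543,.0966,.24],np.radians(170.3)))
E
```

```text
pull [0.546  0.0963 0.119 ]
pL [0.5431 0.0791 0.119 ]
pR [0.5489 0.1136 0.119 ]
lid [0.5199 0.0448 0.094 ]
lid [0.5373 0.1546 0.094 ]
lid [0.6583 0.137  0.094 ]
lid [0.6388 0.0216 0.094 ]
nearpad [0.5527 0.0262 0.028 ]
farpad [0.575  0.1744 0.028 ]
barL [0.4921 0.0391 0.025 ]
barR [0.5174 0.1909 0.025 ]
bar0 [ 0.4732 -0.0749  0.025 ]
trigtip [0.4015 0.0725 0.027 ]
trigmid [0.4419 0.0604 0.027 ]
gripmid [0.4115 0.0224 0.03  ]
gripend [0.3762 0.0295 0.03  ]
gripmidL [0.4082 0.008  0.03  ]
gripmidR [0.4152 0.0392 0.03  ]
(array([-0.8, -1.2,  0.7]), array([0. , 0. , 0.1]))
```

Emit:
{"fn": "move_arm", "kwargs": {
  "targets": [
    [[-4,-1,50],[0,0,0],0.3],
    [[-4,-1,100],[0,0,0],0.3],
    [[-4,-1,130],[0,0,0],0.3],
    [[-4,-1,139],[0,0,0],0.3],
    [[-4,-1,139],[0,0,0],0.3],
    [[-4,-1,139],[0,0,0],-1],
    [[-4,-1,139],[0,0,0],-1],
    [[-4,-1,139],[0,0,0],-1],
    [[-4,-1,139],[0,0,0],-1],
    [[-4,-1,139],[0,0,0],-1]
  ]
}}

```text
time: 3.08
tool_pos: [0.5468, 0.0952, 0.1013]
ee_rot: [3.141, 0.0, 2.972]
wrist_force: [-0.3, -0.0, 0.5]
width: 0.0148
```

The width of 15 mm is less than the 36 mm crossbar, so I'll look before lifting.

```bash
python3 - <<'E'
from h import *
o=status.get_obs(); print(o['time'],o['width'],o['tool_pos'])
im=viewer.snapshot('wrist'); a=cv2.resize(im[150:330,200:370],None,fx=2.35,fy=2.35,interpolation=cv2.INTER_CUBIC)
im=viewer.snapshot('side'); b=cv2.resize(im[140:260,270:390],a.shape[1::-1],interpolation=cv2.INTER_CUBIC)
cv2.imwrite('pics/c1.png',np.hstack([a,b[:a.shape[0]]])[...,::-1])
print(status.get_obs()['width'])
E
```

```text
3.075 0.014782370459569543 [0.5467625  0.09522538 0.10133732]
0.006920071817063739
```

View pics/c1.png

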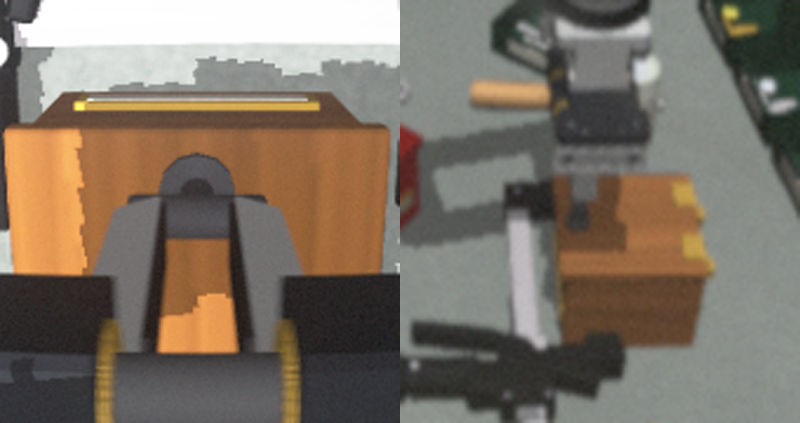

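The fingers have closed without the crossbar between them. I'll check the geometry with projections, using the side camera for height.

```bash
python3 - <<'E'
from h import *
T=toolT(); g=T[:3,3]
cw=lambda p:((p[0]-200)*2.35,(p[1]-150)*2.35)
cs=lambda p:((p[0]-270)*3.33+400,(p[1]-140)*3.525)
for n,P in [('tcp',g),('pull',[.546,.0963,.118]),('pullL',[.543,.0785,.118]),('pullR',[.549,.1141,.118]),('pull+10',[.546,.0963,.128]),('lidfrontR',[.5373,.1546,.094]),('lidfrontL',[.5199,.0448,.094]),('lidbackL',[.6388,.0216,.094])]:
    print(n,np.round(cw(proj('wrist',P)),0),np.round(cs(proj('side',P)),0),np.round(proj('side',P),1))
im=cv2.imread('pics/side0.png'); cv2.imwrite('pics/s1.png',cv2.resize(im[165:255,260:370],None,fx=6,fy=6,interpolation=cv2.INTER_CUBIC))
E
```

```text
tcp [195. 198.] [578. 216.] [323.5 201.2]
pull [198. 215.] [578. 200.] [323.6 196.7]
pullL [129. 215.] [580. 216.] [324.1 201.2]
pullR [267. 214.] [577. 184.] [323.1 192.3]
pull+10 [198. 228.] [579. 191.] [323.8 194.2]
lidfrontR [391. 126.] [551. 174.] [315.3 189.4]
lidfrontL [  8. 131.] [561. 271.] [318.4 216.9]
lidbackL [ 32. 468.] [707. 272.] [362.2 217.1]
```

View pics/s1.png

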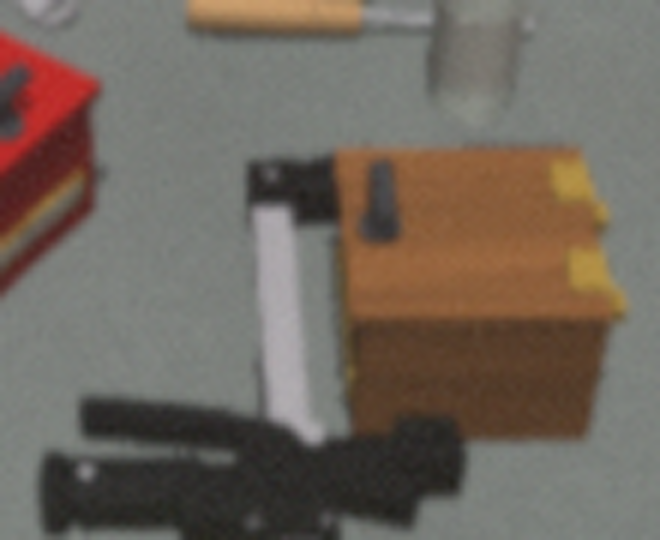

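Emit:
{"fn": "move_arm", "kwargs": {
  "targets": [
    [[0,0,0],[0,0,0],-1],
    [[0,0,0],[0,0,0],-1]
  ]
}}

```text
time: 3.42
tool_pos: [0.5467, 0.0953, 0.1012]
ee_rot: [3.142, -0.0, 2.972]
wrist_force: [0.6, 0.5, -1.1]
width: 0.0006
```

```bash
python3 - <<'E'
from h import *
o=status.get_obs(); print(o['width'],o['tool_pos'],o['wrist_force'])
a=cv2.resize(viewer.snapshot('wrist')[180:290,230:330],(400,440),interpolation=cv2.INTER_CUBIC)
b=cv2.resize(viewer.snapshot('side')[165:225,300:350],(367,440),interpolation=cv2.INTER_CUBIC)
cv2.imwrite('pics/c2.png',np.hstack([a,b])[...,::-1])
E
```

```text
0.0005510593980487852 [0.54670647 0.09525539 0.10124608] [ 0.60408729  0.53345028 -1.1199561 ]
```

View pics/c2.png

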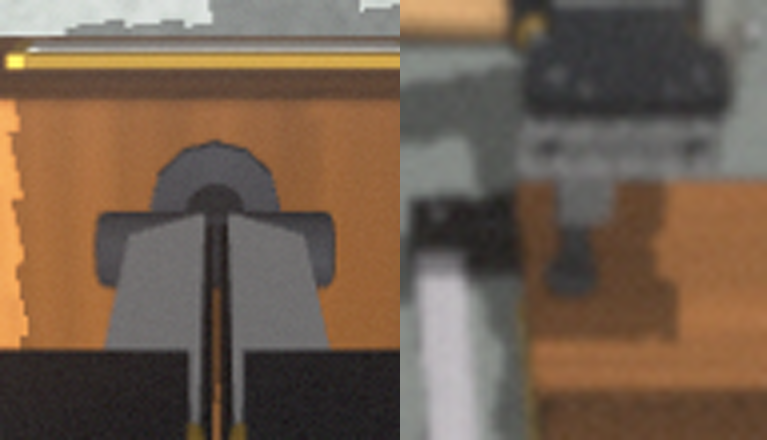

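The shut fingers sit either over or beyond the crossbar, and these views can't separate the two. I'll open to straddle it and look at the free tips.

Emit:
{"fn": "move_arm", "kwargs": {
  "targets": [
    [[0,0,0],[0,0,0],0.4],
    [[0,0,0],[0,0,0],0.4],
    [[0,0,0],[0,0,0],0.4],
    [[0,0,0],[0,0,0],0.4],
    [[0,0,0],[0,0,0],0.4],
    [[0,0,0],[0,0,0],0.4]
  ]
}}

```text
time: 4.28
tool_pos: [0.5467, 0.0952, 0.1013]
ee_rot: [3.142, 0.0, 2.972]
wrist_force: [-0.1, 0.6, 0.3]
width: 0.0569
```

```bash
python3 - <<'E'
from h import *
o=status.get_obs(); print(o['width'],o['tool_pos'],o['wrist_force'])
w=viewer.snapshot('wrist');s=viewer.snapshot('side')
T=toolT(); 
for sgn in(-1,1):
  for z in (0,-.019,-.04):
    P=(T@np.array([0,sgn*o['width']/2,z,1]))[:3]; pw=proj('wrist',P); ps=proj('side',P)
    print(sgn,z,((pw[0]-210)*2.86,(pw[1]-180)*4),((ps[0]-300)*7.34+400,(ps[1]-165)*7.33))
a=cv2.resize(w[180:290,210:350],(400,440),interpolation=cv2.INTER_CUBIC)
b=cv2.resize(s[165:225,300:350],(367,440),interpolation=cv2.INTER_CUBIC)
cv2.imwrite('pics/c3.png',np.hstack([a,b])[...,::-1])
E
```

```text
0.0569419353620786 [0.54673522 0.09524611 0.10127065] [-0.05456252  0.57265909  0.27696032]
-1 0 (np.float64(86.25724226337148), np.float64(216.70103522463262)) (np.float64(578.501819659123), np.float64(317.6367269407976))
-1 -0.019 (np.float64(74.97367685184415), np.float64(255.1468780807861)) (np.float64(582.0233759511488), np.float64(282.57865596616375))
-1 -0.04 (np.float64(60.0138736856903), np.float64(306.45875864422464)) (np.float64(586.0210869541297), np.float64(242.7803325953463))
1 0 (np.float64(330.7735150033165), np.float64(216.76087887546691)) (np.float64(566.952014705056), np.float64(214.33565103576726))
1 -0.019 (np.float64(341.69101990194537), np.float64(255.23324815788214)) (np.float64(570.212491641655), np.float64(179.20065268218383))
1 -0.04 (np.float64(356.1695444204676), np.float64(306.5907628760974)) (np.float64(573.9104638116339), np.float64(139.3511924252135))
```

View pics/c3.png

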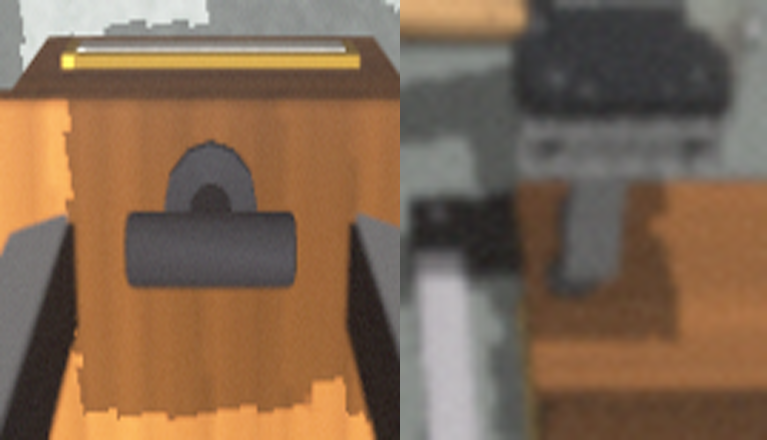

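The free tips appear about 20–25 mm short of the reported TCP. The side view shows the tip at crop row ~285 against 318 expected, and the wrist view gives the same depth. So the fingers closed above the crossbar. I'll go 19 mm lower and close.

Emit:
{"fn": "move_arm", "kwargs": {
  "targets": [
    [[1,0,8],[0,0,0],0.4],
    [[1,0,14],[0,0,0],0.4],
    [[1,0,19],[0,0,0],0.4],
    [[1,0,19],[0,0,0],0.0],
    [[1,0,19],[0,0,0],-1],
    [[1,0,19],[0,0,0],-1],
    [[1,0,19],[0,0,0],-1],
    [[1,0,19],[0,0,0],-1]
  ]
}}

```text
time: 5.38
tool_pos: [0.5459, 0.0952, 0.0826]
ee_rot: [-3.141, 0.001, 2.972]
wrist_force: [-0.9, -0.5, 1.1]
width: 0.0355
```

Gripped: the width is 35.5 mm. Now I'll lift along the arc, first half first.

Emit:
{"fn": "move_arm", "kwargs": {
  "targets": [
    [[-4,0,-10],[0,0,0],-1],
    [[-9,0,-20],[0,0,0],-1],
    [[-15,0,-29],[0,0,0],-1],
    [[-21,0,-38],[0,0,0],-1],
    [[-29,0,-46],[0,0,0],-1],
    [[-37,0,-53],[0,0,0],-1],
    [[-46,0,-59],[0,0,0],-1],
    [[-46,0,-59],[0,0,0],-1]
  ]
}}

```text
time: 6.38
tool_pos: [0.5918, 0.0873, 0.1419]
ee_rot: [-3.142, 0.001, 2.972]
wrist_force: [-0.6, -1.5, -2.5]
width: 0.0356
```

Emit:
{"fn": "move_arm", "kwargs": {
  "targets": [
    [[-9,0,-5],[0,0,0],-1],
    [[-20,0,-10],[0,0,0],-1],
    [[-30,0,-13],[0,0,0],-1],
    [[-41,0,-15],[0,0,0],-1],
    [[-52,0,-16],[0,0,0],-1],
    [[-63,0,-16],[0,0,0],-1],
    [[-73,0,-15],[0,0,0],-1],
    [[-84,0,-13],[0,0,0],-1],
    [[-95,0,-10],[0,0,0],-1],
    [[-103,0,-7],[0,0,0],-1],
    [[-103,0,-7],[0,0,0],-1]
  ]
}}

```text
time: 7.75
tool_pos: [0.6952, 0.0696, 0.1492]
ee_rot: [3.141, 0.005, 2.971]
wrist_force: [0.2, -3.0, 4.9]
width: 0.0358
```

Emit:
{"fn": "move_arm", "kwargs": {
  "targets": [
    [[0,0,0],[0,0,0],0.3],
    [[0,0,0],[0,0,0],0.3],
    [[0,0,0],[0,0,0],0.3],
    [[0,0,0],[0,0,0],0.3],
    [[-8,0,-10],[0,0,0],0.3],
    [[-8,0,-25],[0,0,0],0.3],
    [[-8,0,-50],[0,0,0],0.3],
    [[-8,0,-75],[0,0,0],0.3],
    [[-8,0,-85],[0,0,0],0.3],
    [[-8,0,-85],[0,0,0],0.3]
  ]
}}

```text
time: 9.0
tool_pos: [0.7008, 0.069, 0.2346]
ee_rot: [3.141, 0.002, 2.972]
wrist_force: [-0.4, 1.0, 0.0]
width: 0.061
```

```bash
python3 - <<'E'
from h import *
o=status.get_obs(); print(o['tool_pos'],o['wrist_force'],o['joint_positions'])
a=cv2.resize(viewer.snapshot('side')[130:280,250:400],(400,400),interpolation=cv2.INTER_CUBIC)
b=cv2.resize(viewer.snapshot('top')[110:250,190:330],(400,400),interpolation=cv2.INTER_CUBIC)
cv2.imwrite('pics/c4.png',np.hstack([a,b])[...,::-1])
E
```

```text
[0.70080195 0.06900896 0.23455255] [-0.35066836  0.95659668  0.02681883] [ 1.76063105e-02  4.46725933e-01  8.21408554e-01  1.68157009e-04
  1.87123296e+00 -1.38364944e+00]
```

View pics/c4.png

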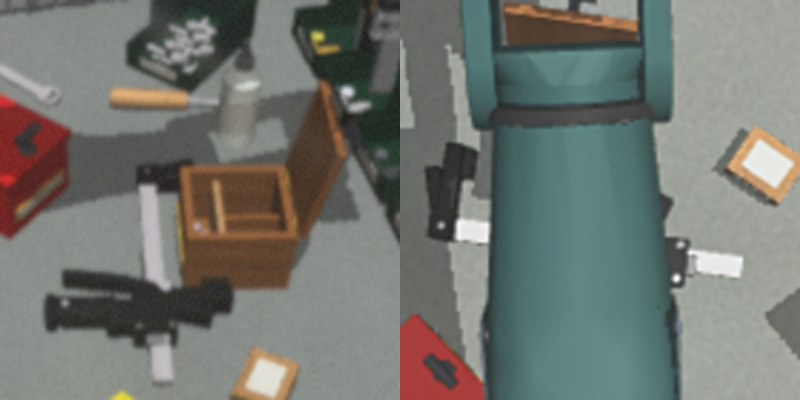

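The lid rests open on its stop and the chest looks unmoved, with the clamp as before. Now I'll move over the clamp grip.

Emit:
{"fn": "move_arm", "kwargs": {
  "targets": [
    [[40,-10,0],[0,0,0],1],
    [[90,-30,0],[0,0,0],1],
    [[145,-50,0],[0,0,0],1],
    [[200,-70,0],[0,0,0],1],
    [[250,-80,10],[0,0,0],1],
    [[267,-85,60],[0,0,0],1],
    [[267,-85,110],[0,0,0],1],
    [[267,-85,150],[0,0,0],1],
    [[267,-85,170],[0,0,0],1],
    [[267,-85,170],[0,0,0],1]
  ]
}}

```text
time: 10.35
tool_pos: [0.4203, 0.0304, 0.0603]
ee_rot: [-3.141, -0.007, 2.972]
wrist_force: [0.4, 0.0, 0.2]
width: 0.0939
```

```bash
python3 - <<'E'
from h import *
o=status.get_obs(); print(o['time'],o['tool_pos'],o['ee_rot'])
np.save('T2.npy',toolT(o)); im=viewer.snapshot('wrist'); cv2.imwrite('pics/w2.png',im[...,::-1])
for P in [[.4247,.0375,.027],[.4247-.166*.03,.0375-.986*.03,.03],[.4247+.166*.03,.0375+.986*.03,.027]]: print(np.round(proj('wrist',P),0))
E
```

```text
10.35 [0.42025736 0.03036036 0.06033572] [-3.14100311 -0.00651353  2.97191316]
[293. 222.]
[254. 223.]
[332. 222.]
```

View pics/w2.png

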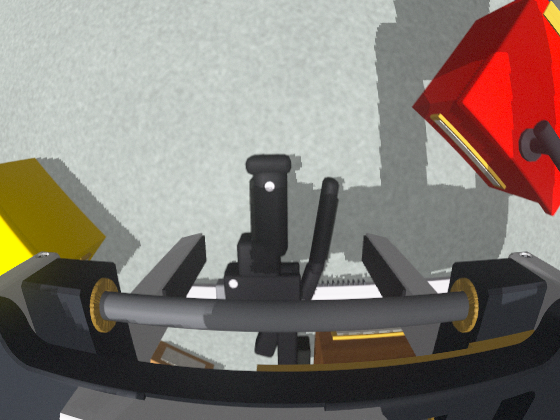

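Grip (left edge at 250, row 220) and trigger (right edge at 333) lie between the fingers at 205 and 363, about as predicted. Descending.

Emit:
{"fn": "move_arm", "kwargs": {
  "targets": [
    [[-3,0,30],[0,0,0],1],
    [[-3,0,50],[0,0,0],1],
    [[-3,0,60],[0,0,0],1],
    [[-3,0,68],[0,0,0],1],
    [[-3,0,73],[0,0,0],1],
    [[-3,0,77],[0,0,0],1],
    [[-3,0,77],[0,0,0],1]
  ]
}}

```text
time: 11.28
tool_pos: [0.426, 0.0297, -0.0137]
ee_rot: [3.142, 0.0, 2.972]
wrist_force: [-0.4, 0.5, -0.4]
width: 0.094
```

Emit:
{"fn": "move_arm", "kwargs": {
  "targets": [
    [[0,0,2],[0,0,0],1],
    [[0,0,4],[0,0,0],1],
    [[0,0,5],[0,0,0],1],
    [[0,0,5],[0,0,0],0.3],
    [[0,0,5],[0,0,0],0.0],
    [[0,0,5],[0,0,0],-1],
    [[0,0,5],[0,0,0],-1],
    [[0,0,5],[0,0,0],-1],
    [[0,0,5],[0,0,0],-1],
    [[0,0,5],[0,0,0],-1]
  ]
}}

```text
time: 12.52
tool_pos: [0.4257, 0.0292, -0.0188]
ee_rot: [-3.141, -0.0, 2.972]
wrist_force: [-1.1, -2.5, 0.9]
width: 0.0376
```

Fully squeezed at 38 mm. I'll shift the clamp toward the chest by 5 mm while it is held, then pump.

Emit:
{"fn": "move_arm", "kwargs": {
  "targets": [
    [[0,3,0],[0,0,0],-1],
    [[0,5,0],[0,0,0],-1],
    [[0,5,0],[0,0,0],0.42],
    [[0,5,0],[0,0,0],0.42],
    [[0,5,0],[0,0,0],0.42],
    [[0,5,0],[0,0,0],0.42],
    [[0,5,0],[0,0,0],0.42],
    [[0,5,0],[0,0,0],-1],
    [[0,5,0],[0,0,0],-1],
    [[0,5,0],[0,0,0],-1],
    [[0,5,0],[0,0,0],-1],
    [[0,5,0],[0,0,0],-1]
  ]
}}

```text
time: 14.02
tool_pos: [0.4265, 0.0342, -0.0188]
ee_rot: [-3.141, -0.0, 2.972]
wrist_force: [-1.5, -2.1, 1.6]
width: 0.0371
```

```bash
python3 - <<'E'
from h import *
o=status.get_obs(); print(o['tool_pos'],o['wrist_force'],o['width'])
s=viewer.snapshot('side'); a=s[150:270,255:375]
cv2.imwrite('pics/c5.png',cv2.resize(a,None,fx=5,fy=5,interpolation=cv2.INTER_CUBIC)[...,::-1])
E
```

```text
[ 0.42648393  0.03415211 -0.01877825] [-1.48841076 -2.05095679  1.63985488] 0.03710145430462387
```

View pics/c5.png

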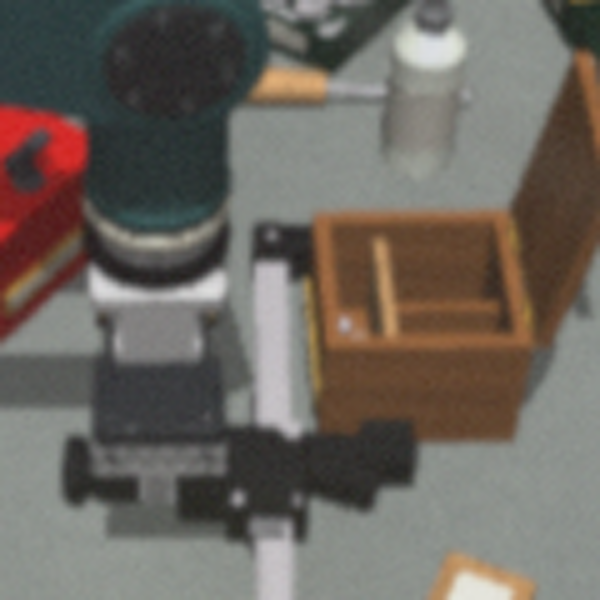

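The side view shows the fingers on the grip, the bar drawn in and the far jaw nearing the chest, with the lid still open. Pumping on.

Emit:
{"fn": "move_arm", "kwargs": {
  "targets": [
    [[0,0,0],[0,0,0],0.42],
    [[0,0,0],[0,0,0],0.42],
    [[0,0,0],[0,0,0],0.42],
    [[0,0,0],[0,0,0],0.42],
    [[0,0,0],[0,0,0],0.42],
    [[0,0,0],[0,0,0],-1],
    [[0,0,0],[0,0,0],-1],
    [[0,0,0],[0,0,0],-1],
    [[0,0,0],[0,0,0],-1],
    [[0,0,0],[0,0,0],-1],
    [[0,0,0],[0,0,0],-1]
  ]
}}

```text
time: 15.45
tool_pos: [0.4265, 0.0344, -0.0189]
ee_rot: [-3.141, -0.001, 2.972]
wrist_force: [-2.3, -2.4, 0.6]
width: 0.0371
```

Emit:
{"fn": "move_arm", "kwargs": {
  "targets": [
    [[0,0,0],[0,0,0],0.42],
    [[0,0,0],[0,0,0],0.42],
    [[0,0,0],[0,0,0],0.42],
    [[0,0,0],[0,0,0],0.42],
    [[0,0,0],[0,0,0],0.42],
    [[0,0,0],[0,0,0],-1],
    [[0,0,0],[0,0,0],-1],
    [[0,0,0],[0,0,0],-1],
    [[0,0,0],[0,0,0],-1],
    [[0,0,0],[0,0,0],-1],
    [[0,0,0],[0,0,0],-1]
  ]
}}

```text
time: 16.82
tool_pos: [0.4257, 0.034, -0.0188]
ee_rot: [-3.14, -0.002, 2.973]
wrist_force: [-4.3, -2.5, 4.3]
width: 0.0378
```

Emit:
{"fn": "move_arm", "kwargs": {
  "targets": [
    [[0,0,0],[0,0,0],0.42],
    [[0,0,0],[0,0,0],0.42],
    [[0,0,0],[0,0,0],0.42],
    [[0,0,0],[0,0,0],0.42],
    [[0,0,0],[0,0,0],0.42]
  ]
}}

```text
time: 17.45
tool_pos: [0.4274, 0.0345, -0.0184]
ee_rot: [3.141, 0.001, 2.972]
wrist_force: [1.3, 2.7, 0.6]
width: 0.0667
```

Emit:
{"fn": "move_arm", "kwargs": {
  "targets": [
    [[0,0,0],[0,0,0],-1],
    [[0,0,0],[0,0,0],-1],
    [[0,0,0],[0,0,0],-1],
    [[0,0,0],[0,0,0],-1],
    [[0,0,0],[0,0,0],-1],
    [[0,0,0],[0,0,0],-1],
    [[0,0,0],[0,0,0],-1]
  ]
}}

```text
time: 18.32
tool_pos: [0.4258, 0.0333, -0.0186]
ee_rot: [-3.138, -0.002, 2.973]
wrist_force: [-3.3, -2.6, 5.5]
width: 0.0375
```

```bash
python3 - <<'E'
from h import *
w=viewer.snapshot('wrist');s=viewer.snapshot('side');t=viewer.snapshot('top')
for n,i in zip('wst',(w,s,t)): cv2.imwrite(f'pics/f1{n}.png',i[...,::-1])
r=lambda i,sz:cv2.resize(i,sz,interpolation=cv2.INTER_CUBIC)
a=r(s[150:270,285:375],(450,600)); b=r(t[140:230,190:330],(350,225)); c=r(w[240:420,180:460],(350,225))
out=np.zeros((600,800,3),np.uint8); out[:,:450]=a; out[:225,450:]=b; out[300:525,450:]=c
cv2.imwrite('pics/c6.png',out[...,::-1])
E
```

```text
(no output)
```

View pics/c6.png

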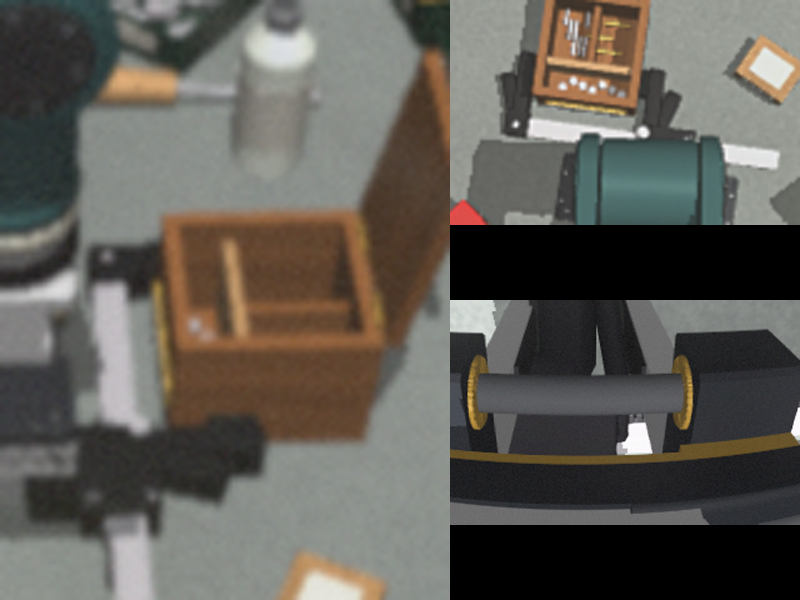

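The last allowed view shows both jaws against the chest sides, the lid open and the other things undisturbed. Next I'll pump once more and look for the stall.

Emit:
{"fn": "move_arm", "kwargs": {
  "targets": [
    [[0,0,0],[0,0,0],0.42],
    [[0,0,0],[0,0,0],0.42],
    [[0,0,0],[0,0,0],0.42],
    [[0,0,0],[0,0,0],0.42],
    [[0,0,0],[0,0,0],0.42],
    [[0,0,0],[0,0,0],-1],
    [[0,0,0],[0,0,0],-1],
    [[0,0,0],[0,0,0],-1],
    [[0,0,0],[0,0,0],-1],
    [[0,0,0],[0,0,0],-1],
    [[0,0,0],[0,0,0],-1],
    [[0,0,0],[0,0,0],-1],
    [[0,0,0],[0,0,0],-1]
  ]
}}

```text
time: 20.1
tool_pos: [0.425, 0.0337, -0.0189]
ee_rot: [-3.139, -0.003, 2.974]
wrist_force: [-4.5, -2.5, 4.9]
width: 0.0375
```

```bash
python3 - <<'E'
from h import *
t2=viewer.snapshot('top'); o=status.get_obs(); print(o['width'],o['wrist_force'],o['tool_pos'])
cv2.imwrite('pics/f2t.png',t2[...,::-1])
for n in ('top0','f1t','f2t'):
    g=cv2.imread(f'pics/{n}.png')
    # far-jaw corner white dot and pivot dot: bright compact spots surrounded by dark
    G=cv2.cvtColor(g,cv2.COLOR_BGR2GRAY).astype(np.float32)
    for (x0,x1,y0,y1) in [(198,222,184,196),(262,277,188,202),(300,325,195,212)]:
        s=G[y0:y1,x0:x1]; 
        print(n,(x0,y0)); print(s.astype(int)) if x0!=300 else print('barend',s.astype(int)[6:12])
E
```

```text
0.037243224922273284 [-4.4563714  -2.68377855  4.88124955] [ 0.42500473  0.0336692  -0.01889847]
top0 (198, 184)
[[132  97  75  58  60  60  61  62  63  64  62  58 102 151 149 143 142 148
  149 148 148 148 148 144]
 [100  90  65  59  59  60  60  60  63  64  61  48  89 151 146 145 143 147
  147 148 146 145 146 145]
 [ 98  91  59  59  58  60  65  61  62  63  58  64 129 179 168 156 157 160
  154 151 149 144 145 143]
 [101  92  60  58  60  90 129  89  61  60  59 102 197 226 218 198 198 203
  189 176 174 166 165 157]
 [ 99  92  56  57  78 154 224 146  69  59  59 123 226 224 220 219 220 221
  220 220 220 220 219 207]
 [ 97  86  57  59  85 158 211 139  69  58  61 128 225 220 216 216 217 217
  217 217 218 219 219 220]
 [ 95  75  57  59  61  81 104  73  61  58  58 128 223 219 216 215 215 216
  215 215 215 216 217 217]
 [ 96  71  56  58  57  59  61  62  63  60  60 134 224 219 216 216 216 215
  215 215 215 216 216 216]
 [105  69  55  51  54  54  57  59  64  60  73 152 224 221 219 218 218 217
  216 216 216 216 216 216]
 [139 108  95  87  81  69  66  55  49  49  70 148 210 211 203 202 207 212
  21
[... 6636 characters left out ...]
8  90  89  90  89  89  90  89  89  88  89  89]]
f2t (300, 195)
barend [[236 230 227 227 227 227 227 227 227 227 227 227 227 227 227 227 228 229
  229 230 229 232 225 156 149]
 [236 229 225 225 225 226 226 226 226 226 227 227 226 227 227 227 227 227
  227 227 228 229 210 151 147]
 [234 233 229 227 227 227 226 226 226 226 225 225 225 225 225 226 226 226
  226 227 228 229 208 150 148]
 [194 222 221 221 221 223 225 224 224 228 227 227 227 227 226 226 226 226
  225 225 227 227 203 151 150]
 [100 116 116 133 140 166 191 188 195 221 225 222 219 223 225 223 224 228
  228 228 228 226 187 150 150]
 [124 146 140 148 150 151 152 148 148 147 166 150 137 166 191 188 196 220
  222 220 222 219 176 152 151]]
```

Tracking the bolts in the top view, the last pump drew the bar only about 3.5–4 mm further, to about 45 mm in total. That fits one tooth under load, so both pads are bearing firmly. At 30 N the trigger can make at most 48 N at the jaws, below the 60 N crush limit, so I'll stop here, still squeezing. One settle move, then hand in.

Emit:
{"fn": "move_arm", "kwargs": {
  "targets": [
    [[0,0,0],[0,0,0],-1],
    [[0,0,0],[0,0,0],-1],
    [[0,0,0],[0,0,0],-1],
    [[0,0,0],[0,0,0],-1]
  ]
}}

```text
time: 20.65
tool_pos: [0.425, 0.0337, -0.0189]
ee_rot: [-3.139, -0.003, 2.973]
wrist_force: [-5.2, -1.5, 5.0]
width: 0.0381
```

```bash
python3 - <<'E'
from h import *
from bench import order
s=viewer.snapshot('side'); d=np.abs(s[...,::-1].astype(int)-cv2.imread('pics/f1s.png')).max(2)>40
print('changed px, lid region',d[150:225,355:385].sum(),'all',d.sum())
o=status.get_obs(); print(o['time'],o['width'],o['wrist_force'])
print(order.close_job())
E
```

```text
changed px, lid region 0 all 12
20.7 0.037560701463382896 [-5.55039607 -1.87605949  5.40054985]
the job is handed in; nothing more can be done
None
```

I lifted the chest's lid back onto its stop and let go of it. I then pumped the clamp trigger six times, letting it spring out between squeezes, and handed the job in at 20.7 s with the gripper still squeezing the trigger.

**What the last checks showed**
- **Lid:** it rests open, and a side-view comparison before hand-in showed no change in the lid region.
- **Trigger:** it is squeezed home, with the fingers 37.6 mm apart.
- **Clamp:** both jaws bear on the chest. The last pump drew the bar only about 3.5–4 mm, which fits one tooth under load.
- **Other things:** none of them was seen to move.

**What stayed uncertain or disagreed**
- **Clamping force:** I could not measure it. My two readings of the starting gap between the pads, 141 and 148 mm, disagreed. From the bar's travel I put the force at 35–48 N, or up to about 57 N if the gap was at its smallest. The 30 N squeeze can make at most 48 N at the jaws, below the 60 N crush limit.
- **No stall:** the trigger never stalled part-way, so I had no direct sign that the clamp had reached its limit.
- **Fingertips:** they proved about 20–25 mm shorter than the reported tool point. The first pinch closed above the lid's pull, and I regrasped lower.

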